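Prove the guard switch of a crystal press, then shut the guard

ROBOT

A 6-joint arm with a two-finger parallel gripper is mounted at the origin on a cart in front of the work surface, level with it; the furniture and walls round the work are solid. World frame = base frame: x ahead of the robot, y to its left, z up, the work surface at z = 0. Lengths are in m, angles in degrees, forces in N, time in s.
With the tool pointing down it reaches from about 0.3 to 0.85 m from the base axis. Payload 4.2 kg.
Tool frame: the origin (TCP) lies at the very end of the fingers, on their centre line; the grasp point (between the pads) lies 19 mm behind it (r.pinch_z is the distance from the TCP to the grasp point, in m); z points along the fingers, y is the direction in which the jaws open and shut (so a half turn about z gives the same grasp; the last joint's range is limited). The gripper opens to 91 mm and grips with 3 to 60 N. Pads are 32 mm wide; open, the fingers measure 118 mm over their backs; the gripper's body (76 mm by 178 mm) begins 60 mm behind the grasp point.
Start: joints at [-78.381, 18.312, 89.639, -0, 72.044, -1.146], TCP at [0.127, -0.561, 0.214] pointing down, gripper open.
Joint ranges: [-177.97, 177.97], [-48.28, 115.42], [12.27, 149.76], [-77.06, 257.06], [2.81, 150.46], [-146.56, 146.56]. Speed limits (degrees/s): [147.25, 147.25, 180, 180, 180, 180].

INTERFACE

Orientations are given as [roll, pitch, yaw] about the fixed x, y, z axes, in that order (R = Rz(yaw) Ry(pitch) Rx(roll)).
In Python, from cell import r gives the robot as it stands. The module is installed in compiled form; this text tells all that it offers.
- The arm moves only by the shell command python3 -m jog 'ROWS' [FORCE]. ROWS is JSON, a list of rows, each an object with "dp": the shift along the tool's x, y, z in units of 0.075 m (1.0 is 0.075 m), a list of three; "rot": the turn, a rotation vector about the tool's x, y, z in units of 0.12 rad (1.0 is 0.12 rad), a list of three; "grip": the opening, from 0 (shut) to 1 (fully open). In form: [{"dp": [x, y, z], "rot": [wx, wy, wz], "grip": grip}, ...]. A call has 1 to 20 rows; each row shifts and turns the pose as measured when the row begins, along the tool's axes as they then stand; what a row does not reach is not made up. A row lasts 1/8 s, in which the tool goes at most 62.5 mm and 10.7 degrees, less where a joint would pass 70% of its speed; a pose out of reach is approached as far as the arm can. A call with a number of a shift or a turn outside -1 to 1 is refused whole. A call with a gripper value outside its range is refused whole. The fingers move at their own pace and stop on an object; FORCE is the grip in N (left out, the last holds). Time passes only in rows, so rows that do not move let the fingers close. It gives the time, the measured TCP pose, the force and the opening at its end, in the units of the state.
- r.observe(): the state, without advancing time (a new reading comes with each control period).
- r.capture(name): name is "scene" or "top" or "wrist"; returns a dict with "pixels" (384x512x3 uint8, red, green, blue), "fx", "fy", "cx", "cy" (pixels), "xyz" and "attitude" of the camera in the world; the wrist camera has in their place "hand_eye" (4x4, takes a point from camera to tool coordinates, whose origin is the TCP and whose axes are the flange's). Camera axes: x right, y up, looking along -z (the intrinsics and any distortion apply to the point x, -y, -z); pixel columns grow to the right and rows downward; lengths in m; the calibration is good to about 2 mm. A picture is of the moment at which its call begins: read the wrist's pose just before it. There is no depth.
- r.close_job(): hands the job in, once; it reports no verdict.
The state is a dict: "time_s": time; "qpos": joint angles; "qd": joint speeds; "joint_efforts": joint torques, N m; "eef_pos": TCP position; "tool_rot": TCP orientation; "contact_force": force on the tool from outside, world axes, zero at the start; "wrist_torque": the same for the moment, N m; "finger_gap": opening from 0.0 (shut) to 1.0 (fully open).
Only numpy, scipy, OpenCV 4.12 (cv2) and the standard library are available. Lean on these libraries where they do the work, as an engineer would, in place of code of your own. Each camera call takes 0.05 s, during which the arm holds its last target.

TASK

Get the crystal press ready for the watch that already sits in it. While the clear guard is still open, prove the guard switch by hand: reach in under the press head with a fingertip, push the switch's roller arm over to the right until it clicks, without driving it on to its end stop, and let it spring all the way back. Then slide the guard fully shut to the right, so that its striker holds the switch tripped, let go of it, and leave the watch and the things around the press where they are.

Things in the scene. Friction and masses are not known exactly. Their poses are not given: they have to be found in the camera images.
- crystal_press: Grey watch-crystal press fixed to the bench, 149 x 360 mm, 319 high. Origin on the bench below it; x to its back, y to its left as the robot sees it, z up. Base x -77 to 72, y -130 to 230, top z 16 mm. Upright at the back (front face x 42). Under the head: watch and ram at x 14, y 45 mm (die and watch 54 mm wide), guard switch on the right; the space between them is free.
- head_edge (a point): Point on the lower front edge of the press head, above the switch: x -30, y -75, z 245 mm in the press frame. The head is a box over the work, y -130 to 105, x -30 to 72, z 245 to 319 mm (knob and gauge stick 15 mm out of its front). It juts 24 mm nearer to the robot than the roller, 150 mm above it: reach in from the front with the tool leaned 25 to 45 degrees.
- switch_roller (a point): Centre of the black roller (18 mm diameter, 10 mm wide, axle along the press's x) on top of the guard switch's steel arm; at rest x -6, y -75, z 95 mm in the press frame. It swings only to the right (press -y), in an arc that sinks. With the guard open 60 to 75 mm left of it are free, up to the tip of the guard's striker bar.
- switch_pivot (a point): Pivot of the switch arm, in the roller's plane, 45 mm straight below the roller at rest: x -6, y -75, z 50 mm in the press frame. The switch's cast body is behind it (x 14 to 44 mm).
- switch_arm (a joint): Angle of the switch arm, rad: 0 at rest (upright), grows as the roller is pushed to the right; a spring returns it. Pushing at the roller takes 2 to 4 N. It clicks at 0.45 (roller 20 mm to the right), where the push eases by about a quarter. End stop at 1.05 (39 mm); stay below 0.95 (36 mm). The shut guard holds it at about 0.7.
- guard_handle (a point): Middle of the guard's upright handle bar: aluminium, 11 mm diameter, 84 mm long (z 40 to 124 mm), free on its left and right, 40 mm in front of the guard's window. In the press frame x -100, z 82, y 6 mm + the guard's opening. Can be pushed sideways or taken from above.
- guard (a joint): Opening of the guard, m: 0 shut (at its right stop), 0.135 fully open (left); starts at 0.12 to 0.135; stays where left (2.5 N friction). A clear framed window 120 mm wide, top z 131 mm, on a rail along the press's y at x -60 mm. Its striker bar (z 93 to 106 mm, roller's plane) meets the roller at 0.05 and has tripped it fully below 0.008; push there 5 to 8 N.
- watch_center (a point): Centre of a steel watch case (52 x 48 x 18 mm) that lies loose on the press's lower die, under the ram.
- loupe: Black eye loupe, 35 mm diameter, 34 mm high, standing on the bench; bystander. Origin under its centre.
- parts_tin: Small white round tin, 50 mm diameter, 21 mm high; bystander. Origin under its centre.
- tweezers_2: Steel tweezers, 124 mm long along their y, lying on the bench; bystander. Origin under the middle.
- oil_bottle: Small dropper bottle, 30 mm diameter, 95 mm high; bystander. Origin under its centre.

How it is judged:
By the outcome, as a careful person would: the job done as asked, in the order asked, and still so for the second after the job is handed in, with the robot touching nothing.
It also fails if it takes over 46 s, if anything falls off the work surface, if the arm or the gripper's body presses on something with over 40 N, if the wrist force passes 120 N, or if a joint passes its speed limit or range.

## Working session

There is one attempt and no reset: what is moved stays moved. The work goes in short steps, Python scripts to look and compute and a shell command to move; the robot and the scene stay as the last step left them, time stands still between calls to the robot, and variables do not carry over. Pictures are saved under pics/ and viewed, and the job is handed in when it is done.

```bash
mkdir -p pics; python3 - <<'E'
from cell import r
import cv2
s=r.observe(); print(s)
for n in("scene","top","wrist"):
    c=r.capture(n); cv2.imwrite(f"pics/{n}0.png",c["pixels"][:,:,::-1])
    print(n,{k:v for k,v in c.items() if k!="pixels"})
E
```

```text
{'time_s': 0.0, 'qpos': array([-7.83790416e+01,  1.83518838e+01,  8.97062268e+01,  5.73874087e-04,
        7.20430899e+01, -1.14669014e+00]), 'qd': array([ 0.0762873 ,  0.11243477, -0.05629362,  0.08561588,  0.02656186,
       -0.05514876]), 'joint_efforts': array([ 1.93845044e-03, -4.12456369e+01, -2.31970793e+01,  7.28410925e-02,
        4.55237261e-02, -1.50140963e-04]), 'eef_pos': array([ 0.12696929, -0.56029361,  0.21311906]), 'tool_rot': array([-1.79898831e+02, -2.57073895e-03,  1.27674689e+01]), 'contact_force': array([-0.15086013,  0.11122853, -1.07185615]), 'wrist_torque': array([-0.04730821,  0.02673723,  0.03215382]), 'finger_gap': 0.9998622460922795}
scene {'fx': 411.00101245099864, 'fy': 411.00101245099864, 'cx': 252.70973494949507, 'cy': 190.35177767375495, 'xyz': array([-0.05850295,  0.64183178,  0.98602282]), 'attitude': array([ 4.58929549e+01, -7.59582494e-02, -1.42736515e+02])}
top {'fx': 351.9735965941494, 'fy': 351.9735965941494, 'cx': 259.24402541787555, 'cy': 191.12972011071116, 'xyz': array([ 0.2660464 , -0.0300875 ,  1.22397183]), 'attitude': array([ 12.5462832 ,  -0.13305387, -92.90341812])}
wrist {'fx': 276.30597576638456, 'fy': 276.30597576638456, 'cx': 260.9791408304203, 'cy': 191.75081932507328, 'hand_eye': array([[ 9.43197649e-04,  9.61976651e-01,  2.73130068e-01,
         7.83893331e-02],
       [ 9.99998641e-01, -5.37942302e-04, -1.55862895e-03,
        -2.36197316e-04],
       [-1.35243644e-03,  2.73131167e-01, -9.61975850e-01,
        -1.71255806e-01],
       [ 0.00000000e+00,  0.00000000e+00,  0.00000000e+00,
         1.00000000e+00]])}
```

View pics/scene0.png

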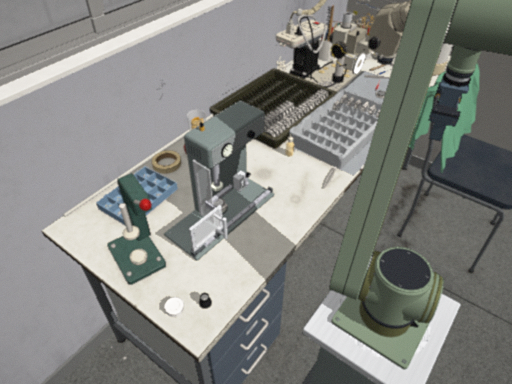

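View pics/top0.png

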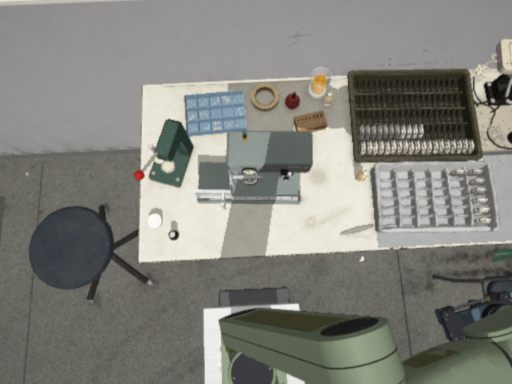

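View pics/wrist0.png

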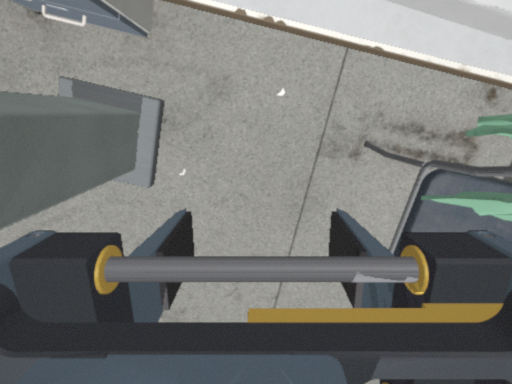

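```bash
python3 - <<'E'
import cv2
a=cv2.imread("pics/top0.png")[120:250,130:330]; cv2.imwrite("pics/top0z.png",cv2.resize(a,None,fx=4,fy=4,interpolation=cv2.INTER_CUBIC))
a=cv2.imread("pics/scene0.png")[90:290,90:310]; cv2.imwrite("pics/scene0z.png",cv2.resize(a,None,fx=3,fy=3,interpolation=cv2.INTER_CUBIC))
E
```

```text
(no output)
```

View pics/top0z.png

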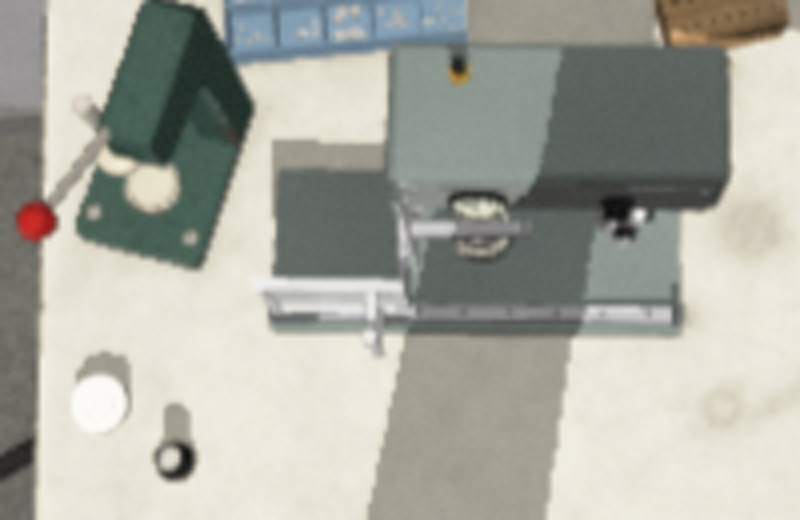

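View pics/scene0z.png

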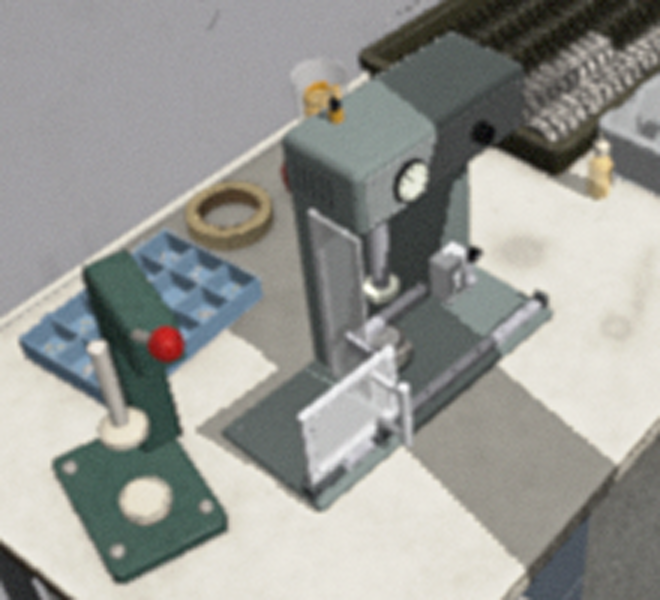

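```bash
cat > h.py <<'E'
import numpy as np, cv2
from scipy.spatial.transform import Rotation as R
from scipy.optimize import least_squares
from cell import r
def proj(c,P):
    Rc=R.from_euler('xyz',c['attitude'],degrees=True).as_matrix()
    q=(np.atleast_2d(P)-c['xyz'])@Rc
    return np.c_[c['cx']+c['fx']*q[:,0]/-q[:,2], c['cy']-c['fy']*q[:,1]/-q[:,2]]
def ray(c,uv):
    Rc=R.from_euler('xyz',c['attitude'],degrees=True).as_matrix()
    return Rc@np.array([(uv[0]-c['cx'])/c['fx'],-(uv[1]-c['cy'])/c['fy'],-1])
def onz(c,uv,z):
    d=ray(c,uv); return c['xyz']+d*(z-c['xyz'][2])/d[2]
def press2w(p,P):
    P=np.atleast_2d(P); c,s=np.cos(p[2]),np.sin(p[2])
    return np.c_[p[0]+c*P[:,0]-s*P[:,1],p[1]+s*P[:,0]+c*P[:,1],P[:,2]]
E
python3 - <<'E'
from h import *
T=r.capture('top');S=r.capture('scene')
zt=lambda u,v:(130+u/4-.4,120+v/4-.4); zs=lambda u,v:(90+u/3-.33,90+v/3-.33)
obs=[(T,zt(268,334),(-77,230,0)),(T,zt(681,334),(-77,-130,0)),(T,zt(275,168),(72,230,16)),
(T,zt(388,45),(72,105,319)),(T,zt(727,48),(72,-130,319)),
(S,zs(318,508),(-77,230,0)),(S,zs(225,432),(72,230,16)),(S,zs(552,312),(-77,-130,16)),
(S,zs(287,138),(72,105,319)),(S,zs(358,185),(-30,105,319)),(S,zs(365,235),(-30,105,245))]
f=lambda p:np.concatenate([(proj(c,press2w(p,np.array(P)/1e3))[0]-uv) for c,uv,P in obs])
s=least_squares(f,[.5,0,0],loss='soft_l1')
print(s.x,np.degrees(s.x[2])); print(f(s.x).reshape(-1,2).round(1))
for n in('top','scene'):
    c=dict(top=T,scene=S)[n]; im=c['pixels'][:,:,::-1].copy()
    k=4; x0,y0=(150,120) if n=='top' else (130,90)
    im=cv2.resize(im[y0:y0+150,x0:x0+190],None,fx=k,fy=k)
    for g in (.12,.135):
      for P in [(-6,-75,95),(-6,-75,50),(-30,-75,245),(-100,6+g*1e3,124),(-100,6+g*1e3,40),(14,45,245),(-77,230,0),(-77,-130,16),(72,230,16),(-30,105,319),(-30,-130,319)]:
        u=proj(c,press2w(s.x,np.array(P)/1e3))[0]; cv2.circle(im,(int((u[0]-x0+.5)*k),int((u[1]-y0+.5)*k)),3,(0,0,255) if g<.13 else (0,255,0),1)
    cv2.imwrite(f'pics/{n}fit.png',im)
print('tin',onz(T,zt(100,403),.021),'loupe',onz(T,zt(174,458),.034), 'bottle',onz(T,(362,176),.05),'tweez',onz(T,(357,229),0))
E
```

```text
[ 0.56361506 -0.06218533 -0.06276312] -3.5960620646607495
[[ 1.3  1.2]
 [-0.1  2.5]
 [ 0.8  0.9]
 [ 0.1 -0.6]
 [ 1.1 -0.3]
 [ 1.3  4. ]
 [-1.9 -0. ]
 [ 0.8 -0. ]
 [-3.8 -1. ]
 [-0.9 -1.2]
 [-1.2  3.5]]
tin [0.44858816 0.31782574 0.021     ] loupe [0.3967773  0.25119872 0.034     ] bottle [ 0.56248911 -0.40306638  0.05      ] tweez [ 0.38597953 -0.3797893   0.        ]
```

View pics/topfit.png

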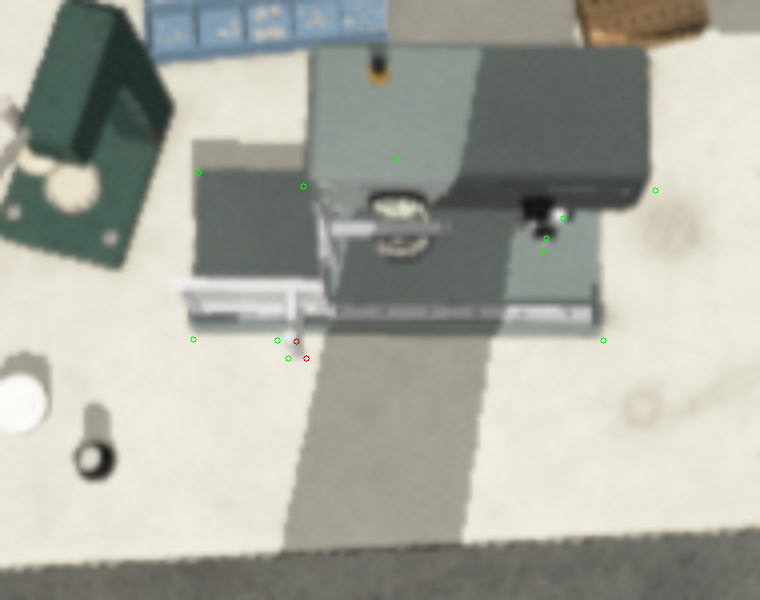

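View pics/scenefit.png

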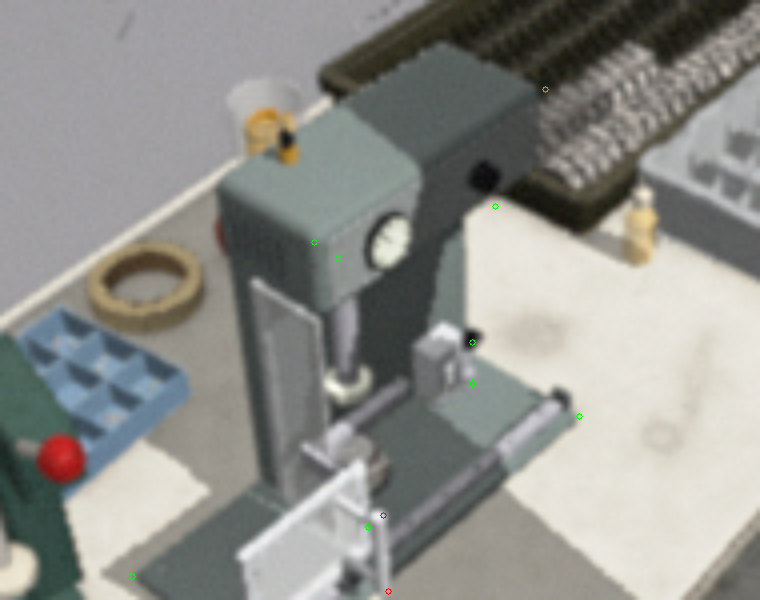

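```bash
cat >> h.py <<'E'
PP=[.565,-.0622,-.0610]
def toolR(lean,p=PP):
    L=np.radians(lean); M=np.array([[np.cos(L),0,np.sin(L)],[0,-1,0],[np.sin(L),0,-np.cos(L)]])
    # columns: x=(cosL,0,sinL), y=(0,-1,0), z=(sinL,0,-cosL)
    return R.from_euler('z',p[2])*R.from_matrix(M)
def cur():
    s=r.observe(); return s['eef_pos'],R.from_euler('xyz',s['tool_rot'],degrees=True),s
def plan(Pmm,lean,n,p=PP,world=None):
    x,Q,s=cur(); t=press2w(p,np.array(Pmm)/1e3)[0] if world is None else np.array(world); G=toolR(lean,p)
    rv=(Q.inv()*G).as_rotvec()
    print('from',x.round(4),s['tool_rot'].round(1),'to',t.round(4),'dist',np.linalg.norm(t-x).round(4),'ang',np.degrees(np.linalg.norm(rv)).round(1))
    for k in range(n):
        A=Q*R.from_rotvec(rv*k/n); print((A.inv().apply((t-x)/n)/.075).round(3).tolist(),(rv/n/.12).round(3).tolist())
def whereP(p=PP):
    x,Q,s=cur(); d=x-np.array([p[0],p[1],0]); c,sn=np.cos(p[2]),np.sin(p[2])
    print('t',s['time_s'].__round__(2),'press mm',(np.array([c*d[0]+sn*d[1],-sn*d[0]+c*d[1],d[2]])*1e3).round(1),'rot',s['tool_rot'].round(1),'F',s['contact_force'].round(2),'gap',round(s['finger_gap'],2),'q',s['qpos'].round(0))
def wcap(name):
    x,Q,s=cur(); c=r.capture('wrist'); H=c['hand_eye']
    c['Rc']=Q.as_matrix()@H[:3,:3]; c['xyz']=x+Q.apply(H[:3,3]); c['attitude']=R.from_matrix(c['Rc']).as_euler('xyz',degrees=True)
    cv2.imwrite(f'pics/{name}.png',c['pixels'][:,:,::-1]); return c
E
python3 -c "
from h import *
plan((-170,-85,250),40,9)"
```

```text
from [ 0.127  -0.5606  0.2136] [-180.    -0.    12.8] to [ 0.3901 -0.1367  0.25  ] dist 0.5002 ang 43.1
[0.519, -0.526, -0.054] [-0.092, 0.642, 0.252]
[0.506, -0.541, -0.02] [-0.092, 0.642, 0.252]
[0.489, -0.556, 0.012] [-0.092, 0.642, 0.252]
[0.47, -0.571, 0.043] [-0.092, 0.642, 0.252]
[0.448, -0.586, 0.072] [-0.092, 0.642, 0.252]
[0.424, -0.6, 0.099] [-0.092, 0.642, 0.252]
[0.397, -0.614, 0.124] [-0.092, 0.642, 0.252]
[0.368, -0.627, 0.147] [-0.092, 0.642, 0.252]
[0.336, -0.639, 0.167] [-0.092, 0.642, 0.252]
```

```bash
python3 -m jog '[{"dp":[0.5,-0.53,-0.08],"rot":[-0.09,0.64,0.25],"grip":0},{"dp":[0.5,-0.54,-0.03],"rot":[-0.09,0.64,0.25],"grip":0},{"dp":[0.49,-0.56,0.01],"rot":[-0.09,0.64,0.25],"grip":0},{"dp":[0.47,-0.57,0.04],"rot":[-0.09,0.64,0.25],"grip":0},{"dp":[0.45,-0.59,0.07],"rot":[-0.09,0.64,0.25],"grip":0}]'
python3 -c "
from h import *
whereP();plan((-170,-85,250),40,6)"
```

```text
time_s: 0.88
eef_pos: [0.2754, -0.3215, 0.2373]
tool_rot: [178.6, -22.8, 3.8]
contact_force: [0.1, 0.5, 0.0]
finger_gap: 0.485
t 0.88 press mm [-273.3 -276.5  237.3] rot [178.6 -22.8   3.8] F [0.1  0.48 0.02] gap 0.49 q [-68.  -2. 115.  24.  61.   8.]
from [ 0.2754 -0.3215  0.2373] [178.6 -22.8   3.8] to [ 0.3901 -0.1367  0.25  ] dist 0.2179 ang 18.4
[0.271, -0.395, 0.074] [-0.06, 0.414, 0.157]
[0.259, -0.4, 0.084] [-0.06, 0.414, 0.157]
[0.247, -0.406, 0.094] [-0.06, 0.414, 0.157]
[0.235, -0.411, 0.103] [-0.06, 0.414, 0.157]
[0.222, -0.416, 0.111] [-0.06, 0.414, 0.157]
[0.208, -0.421, 0.119] [-0.06, 0.414, 0.157]
```

```bash
python3 -m jog '[{"dp":[0.27,-0.4,0.07],"rot":[-0.06,0.42,0.16],"grip":0},{"dp":[0.26,-0.4,0.08],"rot":[-0.06,0.42,0.16],"grip":0},{"dp":[0.25,-0.41,0.09],"rot":[-0.06,0.42,0.16],"grip":0},{"dp":[0.23,-0.41,0.1],"rot":[-0.06,0.42,0.16],"grip":0},{"dp":[0.22,-0.42,0.11],"rot":[-0.06,0.42,0.16],"grip":0},{"dp":[0.21,-0.42,0.12],"rot":[-0.06,0.42,0.16],"grip":0},{"dp":[0,0,0],"rot":[0,0,0],"grip":0}]'
python3 -c "
from h import *
whereP();wcap('w1')"
```

```text
time_s: 1.75
eef_pos: [0.3912, -0.126, 0.2527]
tool_rot: [-179.8, -40.9, -3.8]
contact_force: [-0.3, -0.3, 0.1]
finger_gap: 0.006
t 1.75 press mm [-169.6  -74.3  252.7] rot [-179.8  -40.9   -3.8] F [-0.31 -0.28  0.11] gap 0.01 q [-36. -16. 131.  39.  35.  31.]
```

View pics/w1.png

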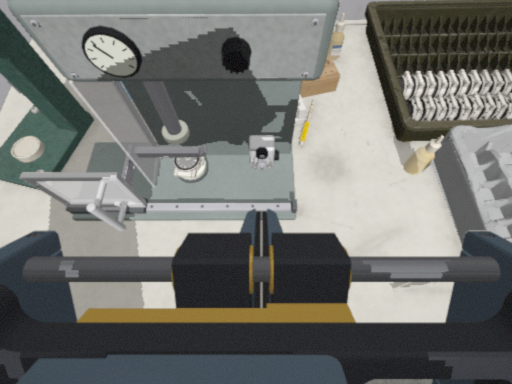

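```bash
python3 - <<'E'
import cv2
a=cv2.imread("pics/w1.png")[80:250,30:340]; 
cv2.imwrite("pics/w1a.png",cv2.resize(a[:,:160],None,fx=4.5,fy=3.5,interpolation=cv2.INTER_CUBIC)) if 0 else None
cv2.imwrite("pics/w1a.png",cv2.resize(a[30:170,0:150],None,fx=4,fy=4,interpolation=cv2.INTER_CUBIC))
cv2.imwrite("pics/w1b.png",cv2.resize(a[30:170,160:310],None,fx=4,fy=4,interpolation=cv2.INTER_CUBIC))
E
```

```text
(no output)
```

View pics/w1a.png

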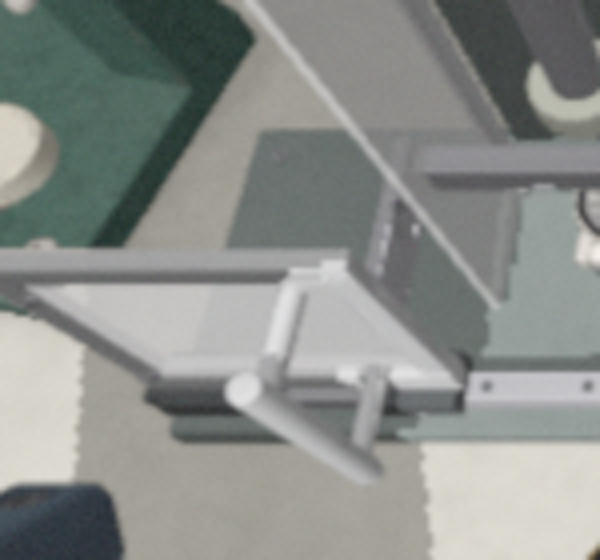

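View pics/w1b.png

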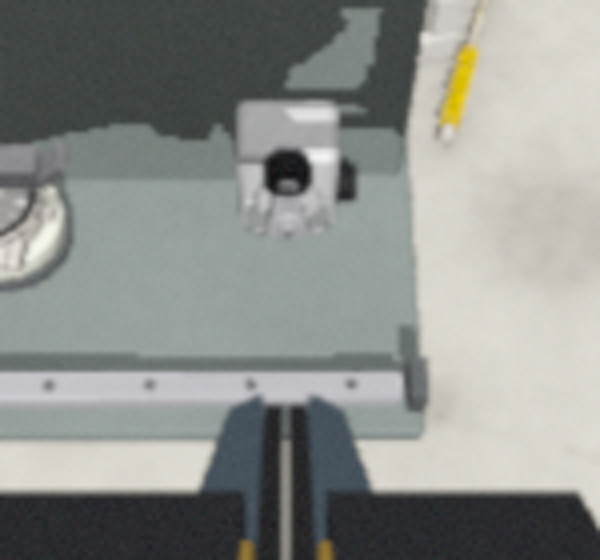

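```bash
python3 - <<'E'
from h import *
W=wcap('w1r');T=r.capture('top');S=r.capture('scene')
b=lambda u,v:(190+u/4-.4,110+v/4-.4);a=lambda u,v:(30+u/4-.4,110+v/4-.4)
zt=lambda u,v:(130+u/4-.4,120+v/4-.4); zs=lambda u,v:(90+u/3-.33,90+v/3-.33)
obs=[(W,b(289,172),(-6,-75,95)),(W,b(426,437),(-77,-130,0)),(W,a(172,440),(-77,230,0)),(W,a(242,390),(-100,6,124)),(W,a(370,477),(-100,6,40)),(W,(325,77),(-30,-130,245))]
obs2=[(T,zt(268,334),(-77,230,0)),(T,zt(681,334),(-77,-130,0)),(T,zt(275,168),(72,230,16)),(T,zt(388,45),(72,105,319)),(T,zt(727,48),(72,-130,319)),
(S,zs(318,508),(-77,230,0)),(S,zs(225,432),(72,230,16)),(S,zs(552,312),(-77,-130,16))]
def f(p,ob): 
    return np.concatenate([(proj(c,press2w(p,np.array([P[0],P[1]+(p[3]*1e3 if P[1]==6 else 0),P[2]])/1e3))[0]-uv) for c,uv,P in ob])
for ob in (obs,obs[:1]+obs[3:5],obs+obs2):
  s=least_squares(f,[.565,-.06,-.06,.12],args=(ob,),loss='soft_l1'); print(s.x.round(4),np.degrees(s.x[2]).round(2)); print(f(s.x,ob).reshape(-1,2).round(1).tolist())
E
```

```text
[ 0.5712 -0.0655 -0.0433  0.1291] -2.48
[[0.4, -1.3], [0.2, -0.1], [5.2, 3.8], [0.1, -0.2], [-0.1, -0.7], [-2.1, 4.7]]
[ 0.5695 -0.0648 -0.051   0.1275] -2.92
[[0.0, 0.0], [0.1, 0.3], [-0.1, -0.3]]
[ 0.5704 -0.0644 -0.0476  0.1275] -2.73
[[-0.3, -0.6], [-0.6, 0.7], [4.4, 3.7], [0.1, -0.0], [-0.1, -0.5], [-3.2, 5.9], [2.2, 0.3], [0.7, 0.0], [1.1, 0.0], [0.4, -2.4], [1.3, -3.3], [1.3, 2.8], [-2.5, -0.7], [-0.7, -1.7]]
```

```bash
sed -i 's/^PP=.*/PP=[.570,-.0646,-.0490]/' h.py; python3 -c "
from h import *
whereP();plan((-70,-40,148),43,4);print(toolR(43).as_euler('xyz',degrees=True))"
```

```text
t 1.95 press mm [-175.   -74.1  253.6] rot [-179.9  -41.    -4.2] F [-0.2  -0.25 -0.32] gap 0.0 q [-37. -16. 131.  39.  35.  30.]
from [ 0.3916 -0.1301  0.2536] [-179.9  -41.    -4.2] to [ 0.4981 -0.1011  0.148 ] dist 0.1527 ang 2.4
[0.031, -0.121, 0.494] [0.029, 0.074, -0.036]
[0.027, -0.119, 0.494] [0.029, 0.074, -0.036]
[0.024, -0.117, 0.495] [0.029, 0.074, -0.036]
[0.02, -0.115, 0.495] [0.029, 0.074, -0.036]
[180.        -43.         -2.8074932]
```

```bash
python3 -m jog '[{"dp":[0.03,-0.12,0.49],"rot":[0.03,0.07,-0.04],"grip":0},{"dp":[0.03,-0.12,0.49],"rot":[0.03,0.07,-0.04],"grip":0},{"dp":[0.02,-0.12,0.49],"rot":[0.03,0.07,-0.04],"grip":0},{"dp":[0.02,-0.12,0.49],"rot":[0.03,0.07,-0.04],"grip":0},{"dp":[0,0,0],"rot":[0,0,0],"grip":0}]'
python3 -c "
from h import *
whereP();wcap('w2');plan((-8,-40,82),43,3)"
```

```text
time_s: 2.58
eef_pos: [0.4899, -0.1125, 0.1653]
tool_rot: [-180.0, -43.4, -3.5]
contact_force: [-0.1, -0.3, 0.8]
finger_gap: 0.007
t 2.58 press mm [-77.6 -51.8 165.3] rot [-180.   -43.4   -3.5] F [-0.12 -0.34  0.81] gap 0.01 q [-23.   1. 136.  85.  13.  -9.]
from [ 0.4897 -0.1127  0.166 ] [179.9 -43.4  -3.4] to [ 0.5601 -0.1042  0.082 ] dist 0.1099 ang 0.8
[-0.031, -0.057, 0.484] [0.023, -0.02, -0.02]
[-0.03, -0.056, 0.484] [0.023, -0.02, -0.02]
[-0.029, -0.054, 0.484] [0.023, -0.02, -0.02]
```

View pics/w2.png

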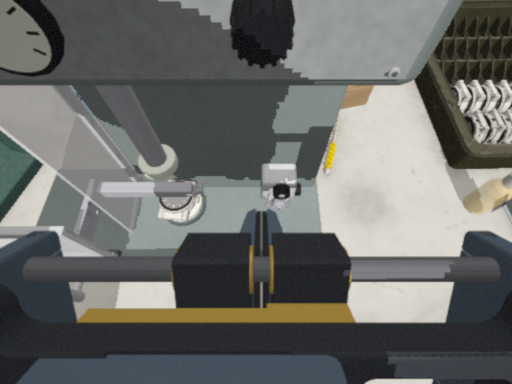

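```bash
python3 -m jog '[{"dp":[-0.03,-0.06,0.3],"rot":[0,0,0],"grip":0},{"dp":[-0.03,-0.06,0.3],"rot":[0,0,0],"grip":0},{"dp":[0,0,0],"rot":[0,0,0],"grip":0}]'
python3 -c "
from h import *
whereP();plan((-8,-40,82),43,3)"
```

```text
time_s: 3.0
eef_pos: [0.5163, -0.1094, 0.137]
tool_rot: [179.8, -43.8, -3.5]
contact_force: [-0.4, -1.0, -0.4]
finger_gap: 0.006
t 3.0 press mm [-51.5 -47.4 137. ] rot [179.8 -43.8  -3.5] F [-0.4  -0.96 -0.42] gap 0.01 q [-20.   7. 136. 116.  13. -39.]
from [ 0.5163 -0.1094  0.137 ] [179.8 -43.8  -3.5] to [ 0.5601 -0.1042  0.082 ] dist 0.0705 ang 1.2
[-0.03, -0.036, 0.31] [0.033, -0.039, -0.023]
[-0.029, -0.035, 0.31] [0.033, -0.039, -0.023]
[-0.027, -0.034, 0.31] [0.033, -0.039, -0.023]
```

```bash
python3 -m jog '[{"dp":[-0.03,-0.04,0.31],"rot":[0.03,-0.03,-0.02],"grip":0},{"dp":[-0.03,-0.04,0.31],"rot":[0.03,-0.03,-0.02],"grip":0},{"dp":[-0.03,-0.03,0.2],"rot":[0.03,-0.03,-0.02],"grip":0},{"dp":[0,0,0],"rot":[0,0,0],"grip":0}]'
python3 -c "
from h import *
whereP();wcap('w3');plan((-8,-40,82),43,2)"
```

```text
time_s: 3.5
eef_pos: [0.5557, -0.1065, 0.0935]
tool_rot: [179.9, -43.8, -2.8]
contact_force: [0.6, 0.5, -0.4]
finger_gap: 0.009
t 3.5 press mm [-12.2 -42.5  93.5] rot [179.9 -43.8  -2.8] F [ 0.62  0.53 -0.36] gap 0.01 q [-18.  15. 135. 141.  17. -64.]
from [ 0.5556 -0.1065  0.0939] [179.8 -43.8  -2.8] to [ 0.5601 -0.1042  0.082 ] dist 0.013 ang 0.8
[-0.034, -0.017, 0.077] [0.012, -0.058, -0.0]
[-0.034, -0.017, 0.078] [0.012, -0.058, -0.0]
```

View pics/w3.png

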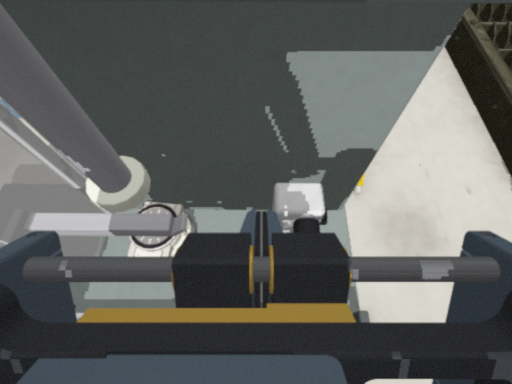

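```bash
python3 -m jog '[{"dp":[-0.06,-0.02,0.14],"rot":[0,-0.1,0],"grip":0},{"dp":[0,0,0],"rot":[0,0,0],"grip":0},{"dp":[0,0,0],"rot":[0,0,0],"grip":0}]'
python3 -c "
from h import *
whereP()"
python3 -m jog '[{"dp":[0,0.07,0],"rot":[0,0,0],"grip":0},{"dp":[0,0,0],"rot":[0,0,0],"grip":0}]'
python3 -c "
from h import *
whereP()"
python3 -m jog '[{"dp":[0,0.05,0],"rot":[0,0,0],"grip":0},{"dp":[0,0,0],"rot":[0,0,0],"grip":0}]'
python3 -c "
from h import *
whereP()"
```

```text
time_s: 3.92
eef_pos: [0.5593, -0.1062, 0.0871]
tool_rot: [179.8, -43.4, -2.8]
contact_force: [-0.1, 0.8, 0.2]
finger_gap: 0.005
t 3.92 press mm [ -8.7 -42.1  87.1] rot [179.8 -43.4  -2.8] F [-0.1   0.82  0.23] gap 0.0 q [-18.  16. 135. 143.  17. -66.]
time_s: 4.18
eef_pos: [0.5588, -0.112, 0.0883]
tool_rot: [179.8, -43.5, -2.8]
contact_force: [0.1, 0.4, -1.4]
finger_gap: 0.004
t 4.17 press mm [ -8.9 -47.9  88.3] rot [179.8 -43.5  -2.8] F [ 0.05  0.37 -1.42] gap 0.0 q [-19.  16. 135. 141.  17. -64.]
time_s: 4.42
eef_pos: [0.5585, -0.1161, 0.0885]
tool_rot: [179.8, -43.5, -2.8]
contact_force: [-0.1, 1.1, -0.1]
finger_gap: 0.006
t 4.42 press mm [ -8.9 -52.   88.5] rot [179.8 -43.5  -2.8] F [-0.13  1.12 -0.08] gap 0.01 q [-19.  16. 135. 140.  17. -63.]
```

```bash
python3 -m jog '[{"dp":[-0.05,0.04,0.05],"rot":[0,0,0],"grip":0},{"dp":[-0.01,0,0.01],"rot":[0,0,0],"grip":0}]'
python3 -c "
from h import *
whereP();wcap('w4')"
python3 -m jog '[{"dp":[-0.01,0.05,0.01],"rot":[0,0,0],"grip":0},{"dp":[-0.01,0,0.01],"rot":[0,0,0],"grip":0}]'
python3 -c "
from h import *
whereP();whereP()"
python3 -m jog '[{"dp":[-0.01,0.05,0.01],"rot":[0,0,0],"grip":0},{"dp":[-0.01,0,0.01],"rot":[0,0,0],"grip":0}]'
python3 -c "
from h import *
whereP();wcap('w5')"
```

```text
time_s: 4.68
eef_pos: [0.5586, -0.1188, 0.0822]
tool_rot: [179.8, -43.6, -2.7]
contact_force: [-1.1, 2.7, 1.8]
finger_gap: 0.002
t 4.67 press mm [ -8.7 -54.7  82.2] rot [179.8 -43.6  -2.7] F [-1.14  2.69  1.84] gap 0.0 q [-20.  17. 135. 141.  19. -65.]
time_s: 4.97
eef_pos: [0.5587, -0.1221, 0.0801]
tool_rot: [179.8, -43.7, -2.6]
contact_force: [-0.5, 2.7, 3.3]
finger_gap: 0.006
t 4.97 press mm [ -8.5 -58.   80.1] rot [179.8 -43.7  -2.6] F [-0.5   2.73  3.28] gap 0.01 q [-21.  17. 135. 141.  19. -65.]
t 4.97 press mm [ -8.5 -58.   80.1] rot [179.8 -43.7  -2.6] F [-0.5   2.73  3.28] gap 0.01 q [-21.  17. 135. 141.  19. -65.]
time_s: 5.22
eef_pos: [0.5586, -0.126, 0.0781]
tool_rot: [179.8, -43.7, -2.6]
contact_force: [-0.6, 2.2, 1.3]
finger_gap: 0.001
t 5.22 press mm [ -8.4 -61.9  78.1] rot [179.8 -43.7  -2.6] F [-0.58  2.22  1.32] gap 0.0 q [-21.  18. 135. 140.  20. -65.]
```

View pics/w5.png

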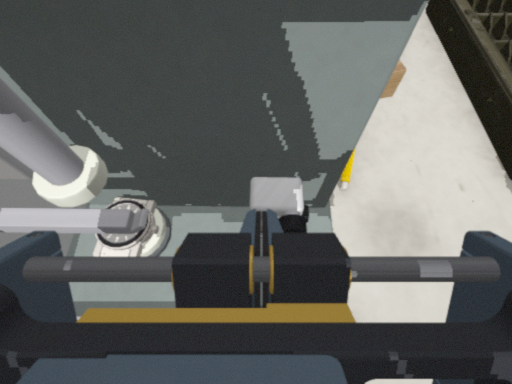

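```bash
for i in 1; do python3 -m jog '[{"dp":[0,0.07,0],"rot":[0,0,0],"grip":0},{"dp":[0,0,0],"rot":[0,0,0],"grip":0}]' >/dev/null
python3 -c "
from h import *
whereP()"; done
python3 -m jog '[{"dp":[0,0.07,0],"rot":[0,0,0],"grip":0},{"dp":[0,0,0],"rot":[0,0,0],"grip":0}]' >/dev/null
python3 -c "
from h import *
whereP();wcap('w6')"
```

```text
t 5.53 press mm [ -8.6 -67.3  77.8] rot [179.8 -43.7  -2.6] F [-0.93  2.81  0.94] gap 0.0 q [-22.  18. 135. 138.  20. -64.]
t 5.78 press mm [ -8.9 -72.9  77.2] rot [179.8 -43.6  -2.6] F [1.42 2.66 0.36] gap 0.0 q [-23.  18. 135. 137.  20. -63.]
```

View pics/w6.png

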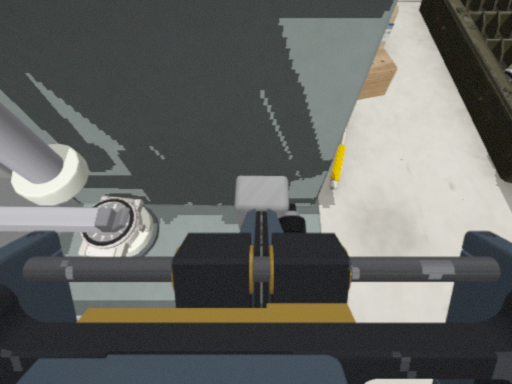

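```bash
python3 -m jog '[{"dp":[0,0.04,0],"rot":[0,0,0],"grip":0},{"dp":[0,0,0],"rot":[0,0,0],"grip":0}]' >/dev/null
python3 -c "
from h import *
whereP()"
python3 -m jog '[{"dp":[0,0.04,0],"rot":[0,0,0],"grip":0},{"dp":[0,0,0],"rot":[0,0,0],"grip":0}]' >/dev/null
python3 -c "
from h import *
whereP()
for i in range(3): wcap('w7'); whereP()"
```

```text
t 6.08 press mm [ -9.3 -75.9  76.8] rot [179.8 -43.5  -2.6] F [ 1.61  2.05 -0.2 ] gap 0.0 q [-23.  18. 135. 136.  20. -63.]
t 6.33 press mm [ -9.7 -79.   76.4] rot [179.8 -43.5  -2.6] F [ 0.61  2.22 -0.41] gap 0.01 q [-24.  18. 135. 135.  20. -62.]
t 6.38 press mm [ -9.6 -79.   76.5] rot [179.8 -43.5  -2.6] F [-0.43  3.4   0.01] gap 0.01 q [-24.  18. 135. 135.  20. -62.]
t 6.42 press mm [ -9.6 -78.9  76.5] rot [179.8 -43.5  -2.6] F [ 0.49  2.93 -0.23] gap 0.01 q [-24.  18. 135. 135.  20. -62.]
t 6.47 press mm [ -9.6 -78.9  76.5] rot [179.8 -43.5  -2.6] F [-0.11  2.33 -1.13] gap 0.01 q [-24.  18. 135. 135.  20. -62.]
```

View pics/w7.png

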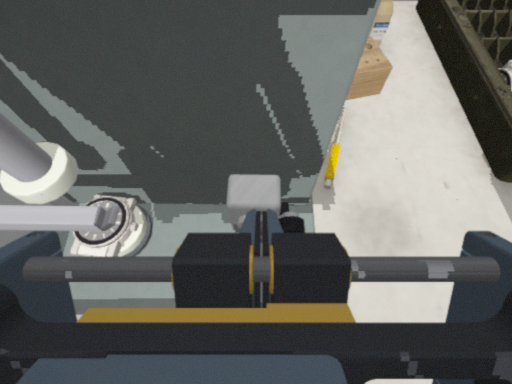

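```bash
python3 -m jog '[{"dp":[0,0.045,0],"rot":[0,0,0],"grip":0},{"dp":[0,0,0],"rot":[0,0,0],"grip":0}]' >/dev/null
python3 - <<'E'
from h import *
whereP();W=wcap('w8');S=r.capture('scene')
a=S['pixels'][130:230,190:310,::-1]; cv2.imwrite('pics/s8.png',cv2.resize(a,None,fx=4,fy=4,interpolation=cv2.INTER_CUBIC))
a=W['pixels'][150:260,220:340,::-1]; cv2.imwrite('pics/w8z.png',cv2.resize(a,None,fx=4,fy=4,interpolation=cv2.INTER_CUBIC))
for th in (0,.45,.62,.7,.95):
    P=press2w(PP,[-.006,-.075-.045*np.sin(th),.05+.045*np.cos(th)])
    print(th,((proj(S,P)[0]-[190,130])*4).round(0),((proj(W,P)[0]-[220,150])*4).round(0))
E
```

```text
t 6.72 press mm [ -9.9 -82.2  76.3] rot [179.8 -43.4  -2.6] F [ 0.2   3.35 -0.41] gap 0.01 q [-24.  18. 135. 133.  20. -61.]
0 [225. 175.] [120. 275.]
0.45 [241. 167.] [245. 286.]
0.62 [246. 167.] [284. 296.]
0.7 [248. 167.] [300. 300.]
0.95 [254. 170.] [339. 318.]
```

View pics/s8.png

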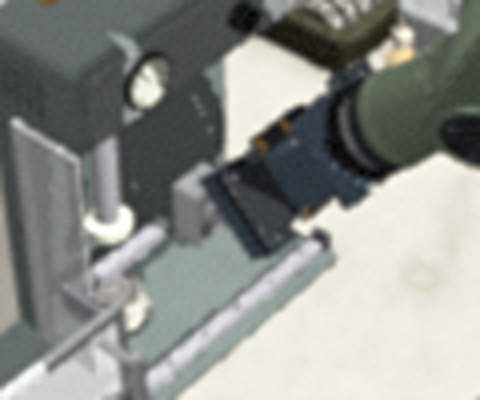

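View pics/w8z.png

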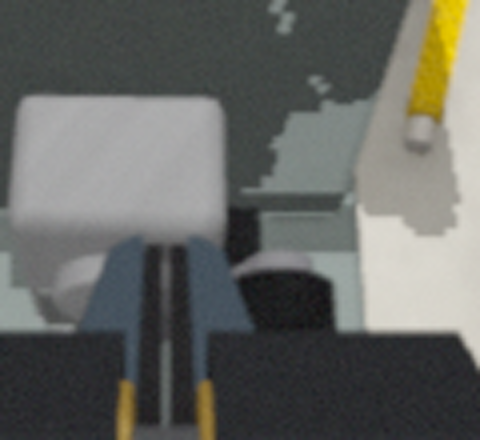

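```bash
python3 -m jog '[{"dp":[0.01,-0.2,-0.01],"rot":[0,0,0],"grip":0},{"dp":[0.01,-0.2,-0.01],"rot":[0,0,0],"grip":0},{"dp":[0.01,-0.2,-0.01],"rot":[0,0,0],"grip":0},{"dp":[0,0,0],"rot":[0,0,0],"grip":0}]' >/dev/null
python3 - <<'E'
from h import *
whereP();W=wcap('w9')
a=W['pixels'][150:260,220:340,::-1]; cv2.imwrite('pics/w9z.png',cv2.resize(a,None,fx=4,fy=4,interpolation=cv2.INTER_CUBIC))
for th in (0,.2,.45):
    P=press2w(PP,[-.006,-.075-.045*np.sin(th),.05+.045*np.cos(th)])
    print(th,((proj(W,P)[0]-[220,150])*4).round(0))
plan((-120,-40,190),43,4)
E
```

```text
t 7.33 press mm [ -8.7 -38.1  80.7] rot [179.8 -43.6  -2.9] F [ 0.4  -0.64  1.15] gap 0.01 q [-17.  17. 136. 148.  18. -70.]
0 [401. 293.]
0.2 [456. 295.]
0.45 [516. 303.]
from [ 0.5596 -0.1026  0.0808] [179.8 -43.6  -2.9] to [ 0.4482 -0.0987  0.19  ] dist 0.156 ang 0.6
[-0.018, 0.007, -0.52] [0.01, -0.021, -0.002]
[-0.019, 0.007, -0.52] [0.01, -0.021, -0.002]
[-0.021, 0.006, -0.52] [0.01, -0.021, -0.002]
[-0.022, 0.006, -0.52] [0.01, -0.021, -0.002]
```

View pics/w9z.png

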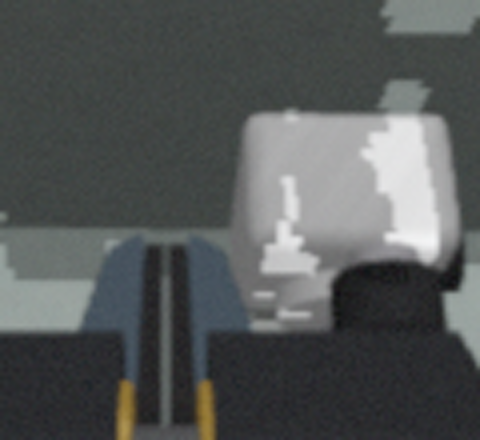

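```bash
python3 -m jog '[{"dp":[-0.02,0,-0.52],"rot":[0,0,0],"grip":0},{"dp":[-0.02,0,-0.52],"rot":[0,0,0],"grip":0},{"dp":[-0.02,0,-0.52],"rot":[0,0,0],"grip":0},{"dp":[-0.02,0,-0.52],"rot":[0,0,0],"grip":0},{"dp":[0,0,-0.2],"rot":[0,0,0],"grip":0}]' >/dev/null
python3 - <<'E'
from h import *
whereP();W=wcap('w10')
plan((-140,180,190),30,6)
E
```

```text
t 8.0 press mm [-101.2  -37.7  176.8] rot [-179.4  -43.9   -3.2] F [-0.49  0.07 -0.29] gap 0.0 q [-23.  -3. 138.  78.  15.  -3.]
from [ 0.4667 -0.0974  0.1779] [-179.5  -44.    -3.2] to [0.439 0.122 0.19 ] dist 0.2215 ang 14.0
[-0.045, -0.484, -0.077] [-0.007, -0.339, -0.007]
[-0.048, -0.484, -0.075] [-0.007, -0.339, -0.007]
[-0.051, -0.484, -0.073] [-0.007, -0.339, -0.007]
[-0.053, -0.484, -0.072] [-0.007, -0.339, -0.007]
[-0.056, -0.484, -0.07] [-0.007, -0.339, -0.007]
[-0.058, -0.484, -0.068] [-0.007, -0.339, -0.007]
```

View pics/w10.png

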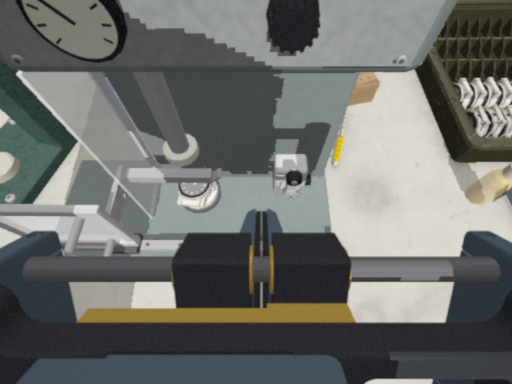

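```bash
python3 -m jog '[{"dp":[-0.05,-0.3,-0.3],"rot":[0,-0.34,0],"grip":0},{"dp":[-0.05,-0.5,-0.1],"rot":[0,-0.34,0],"grip":0},{"dp":[-0.05,-0.5,-0.07],"rot":[0,-0.34,0],"grip":0},{"dp":[-0.05,-0.5,-0.07],"rot":[0,-0.34,0],"grip":0},{"dp":[-0.05,-0.5,-0.05],"rot":[0,-0.34,0],"grip":0},{"dp":[-0.05,-0.5,-0.05],"rot":[0,-0.34,0],"grip":0},{"dp":[0,-0.3,0],"rot":[0,-0.2,0],"grip":0}]' >/dev/null
python3 - <<'E'
from h import *
whereP();W=wcap('w11')
plan((-104,180,80),30,4)
E
```

```text
t 8.93 press mm [-131.4  101.8  181.7] rot [-177.3  -33.3   -3.2] F [ 0.13  0.36 -0.18] gap 0.01 q [  6.  -6. 132.  -6.  21. 103.]
from [0.4451 0.0452 0.1828] [-177.2  -33.4   -3.1] to [0.4749 0.1203 0.08  ] dist 0.1307 ang 4.3
[-0.117, -0.239, 0.345] [-0.095, -0.123, -0.007]
[-0.112, -0.243, 0.344] [-0.095, -0.123, -0.007]
[-0.106, -0.247, 0.343] [-0.095, -0.123, -0.007]
[-0.101, -0.251, 0.342] [-0.095, -0.123, -0.007]
```

View pics/w11.png

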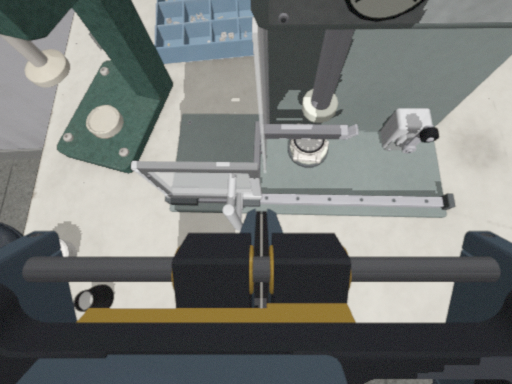

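```bash
python3 -m jog '[{"dp":[0,-0.4,0.1],"rot":[-0.1,-0.12,0],"grip":0},{"dp":[0,-0.4,0.1],"rot":[-0.1,-0.12,0],"grip":0},{"dp":[0,-0.3,0.2],"rot":[-0.1,-0.12,0],"grip":0},{"dp":[-0.1,-0.1,0.3],"rot":[-0.1,-0.12,0],"grip":0},{"dp":[0,0,0],"rot":[0,0,0],"grip":0}]' >/dev/null
python3 - <<'E'
from h import *
whereP();W=wcap('w12')
plan((-104,180,80),30,3)
E
```

```text
t 9.6 press mm [-108.9  194.7  134.5] rot [180.  -29.8  -3.1] F [-0.81 -0.35  0.01] gap 0.01 q [ 23.   5. 128. -34.  23. 145.]
from [0.4712 0.1351 0.1356] [-180.   -29.9   -3.2] to [0.4749 0.1203 0.08  ] dist 0.0577 ang 0.4
[-0.106, 0.065, 0.224] [0.007, 0.006, -0.017]
[-0.106, 0.065, 0.224] [0.007, 0.006, -0.017]
[-0.106, 0.065, 0.224] [0.007, 0.006, -0.017]
```

View pics/w12.png

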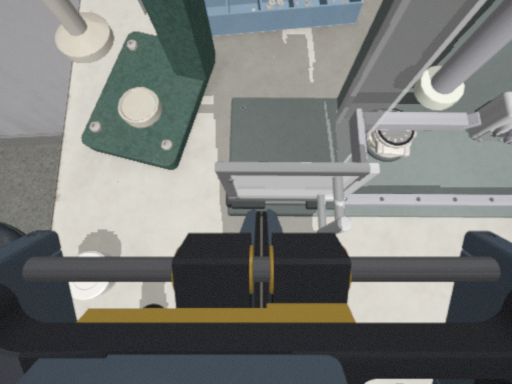

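```bash
python3 -m jog '[{"dp":[0,0.05,-0.05],"rot":[0,0,-0.8],"grip":0},{"dp":[0,0.05,0],"rot":[0,0,-0.8],"grip":0},{"dp":[0,0,0],"rot":[0,0,-0.3],"grip":0}]' >/dev/null
python3 - <<'E'
from h import *
whereP()
x,Q,s=cur(); t=press2w(PP,[-.104,.178,.08])[0]; print((Q.inv().apply(t-x)/.075).round(3))
E
```

```text
t 10.03 press mm [-110.   184.6  141.1] rot [172.5 -29.1  12.1] F [ 0.04  0.36 -0.88] gap 0.0 q [ 22.   4. 129. -32.  24. 129.]
[-0.349  0.008  0.746]
```

```bash
python3 -m jog '[{"dp":[-0.12,0.03,0.25],"rot":[0,0,0],"grip":0},{"dp":[-0.12,0.03,0.25],"rot":[0,0,0],"grip":0},{"dp":[-0.12,0.03,0.25],"rot":[0,0,0],"grip":0},{"dp":[0,0,0],"rot":[0,0,0],"grip":0}]' >/dev/null
python3 - <<'E'
from h import *
whereP();wcap('w13')
x,Q,s=cur(); t=press2w(PP,[-.104,.150,.078])[0]; print((Q.inv().apply(t-x)/.075).round(3))
print((Q.inv().apply(press2w([0,0,PP[2]],[0,-.010,0])[0])/.075).round(4))
E
```

```text
t 10.53 press mm [-100.7  167.6   86. ] rot [172.7 -29.4  11.7] F [ 0.67 -0.2  -0.24] gap 0.0 q [ 19.  10. 133. -51.  14. 146.]
[-0.154  0.212  0.076]
[-0.0289  0.1302  0.    ]
```

View pics/w13.png

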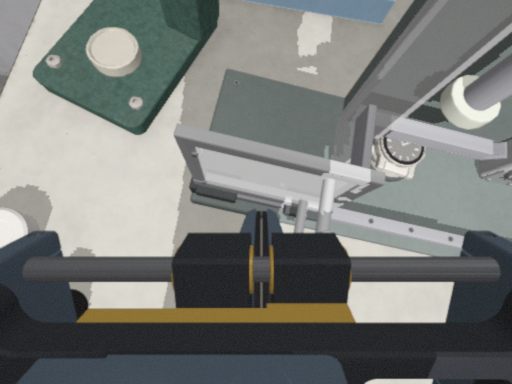

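```bash
python3 -m jog '[{"dp":[0,0,0],"rot":[0,-0.3,-0.8],"grip":0}]' >/dev/null
python3 -c "
from h import *
whereP()"
python3 -m jog '[{"dp":[0,0,0],"rot":[0,-0.7,-0.2],"grip":0},{"dp":[0,0,0],"rot":[0,-0.7,0],"grip":0},{"dp":[0,0,0],"rot":[0,0,0],"grip":0}]' >/dev/null
python3 -c "
from h import *
whereP()
x,Q,s=cur(); t=press2w(PP,[-.104,.160,.078])[0]; print((Q.inv().apply(t-x)/.075).round(3))
print((Q.inv().apply(press2w([0,0,PP[2]],[0,-.010,0])[0])/.075).round(4))
"
```

```text
t 10.7 press mm [-100.5  167.6   87.7] rot [170.  -26.6  17.5] F [ 0.43 -0.09 -0.  ] gap 0.0 q [ 18.  10. 132. -41.  16. 130.]
t 11.07 press mm [-99.2 169.3  92.3] rot [170.5 -17.1  16.8] F [0.66 0.62 0.25] gap 0.01 q [ 18.  11. 124. -20.  30. 109.]
[-0.153  0.068  0.166]
[-0.0429  0.126   0.0078]
```

```bash
python3 -m jog '[{"dp":[-0.15,0.07,0.17],"rot":[0,0,0.3],"grip":0},{"dp":[-0.04,0.08,0],"rot":[0,0,0.3],"grip":0},{"dp":[0,0,0],"rot":[0,0,0],"grip":0}]' >/dev/null
python3 -c "
from h import *
whereP();wcap('w14')
x,Q,s=cur(); print('toolz',(R.from_euler('z',-PP[2])*Q).as_matrix().round(2).tolist())
t=press2w(PP,[-.104,.145,.078])[0]; print((Q.inv().apply(t-x)/.075).round(3))
print((Q.inv().apply(press2w([0,0,PP[2]],[0,-.010,0])[0])/.075).round(4))
"
```

```text
t 11.45 press mm [-105.6  152.9   79.4] rot [171.9 -18.   12.3] F [ 1.32  0.31 -0.31] gap 0.0 q [ 16.  11. 126. -21.  26. 113.]
toolz [[0.92, 0.22, 0.33], [0.25, -0.97, -0.06], [0.31, 0.13, -0.94]]
[-0.012  0.106  0.03 ]
[-0.0332  0.1289  0.0075]
```

View pics/w14.png

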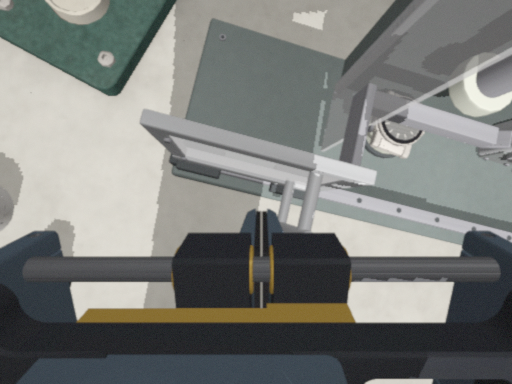

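```bash
python3 -m jog '[{"dp":[-0.04,0.13,0.01],"rot":[0,0,0],"grip":0},{"dp":[-0.06,0.2,0.01],"rot":[0,0,0],"grip":0},{"dp":[-0.06,0.2,0.01],"rot":[0,0,0.1],"grip":0}]' >/dev/null
python3 -c "
from h import *
whereP();wcap('w15')
x,Q,s=cur()
t=press2w(PP,[-.104,.08,.078])[0]; print((Q.inv().apply(t-x)/.075).round(3))
"
```

```text
t 11.88 press mm [-105.7  112.3   80. ] rot [172.2 -18.5  11.8] F [ 0.87  3.44 -1.24] gap 0.01 q [ 10.  10. 128. -18.  24. 105.]
[-0.076  0.402  0.056]
```

View pics/w15.png

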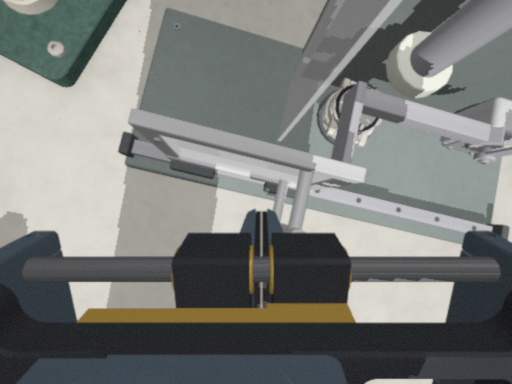

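```bash
python3 -m jog '[{"dp":[-0.04,0.18,0.02],"rot":[0,0,0.1],"grip":0},{"dp":[-0.04,0.18,0.02],"rot":[0,0,0.1],"grip":0},{"dp":[-0.04,0.18,0.02],"rot":[0,0,0.1],"grip":0}]' >/dev/null
python3 -c "
from h import *
whereP();wcap('w16')
x,Q,s=cur()
t=press2w(PP,[-.104,.045,.078])[0]; print((Q.inv().apply(t-x)/.075).round(3))
"
```

```text
t 12.3 press mm [-105.5   68.8   78.6] rot [173.  -18.7   9.5] F [-3.08  5.53  4.95] gap -0.0 q [  3.  10. 129. -13.  23.  96.]
[-0.042  0.299  0.03 ]
```

View pics/w16.png

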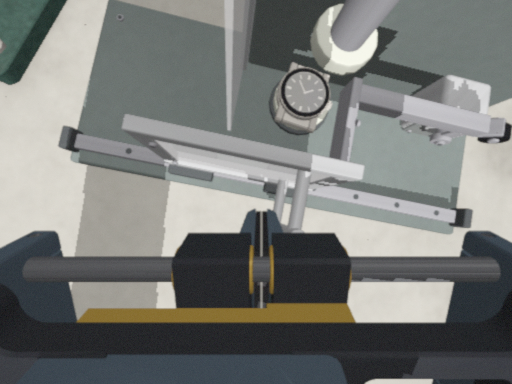

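```bash
python3 -m jog '[{"dp":[-0.03,0.13,0],"rot":[0,0,0.1],"grip":0},{"dp":[-0.03,0.13,0],"rot":[0,0,0.1],"grip":0},{"dp":[-0.03,0.13,0],"rot":[0,0,0.1],"grip":0}]' >/dev/null
python3 -c "
from h import *
whereP();wcap('w17')
x,Q,s=cur()
t=press2w(PP,[-.104,.025,.080])[0]; print((Q.inv().apply(t-x)/.075).round(3))
"
```

```text
t 12.72 press mm [-106.6   38.9   79.7] rot [173.8 -19.1   7.2] F [ 1.35  4.   -2.  ] gap 0.0 q [ -2.   9. 129.  -9.  22.  90.]
[0.007 0.177 0.018]
```

View pics/w17.png

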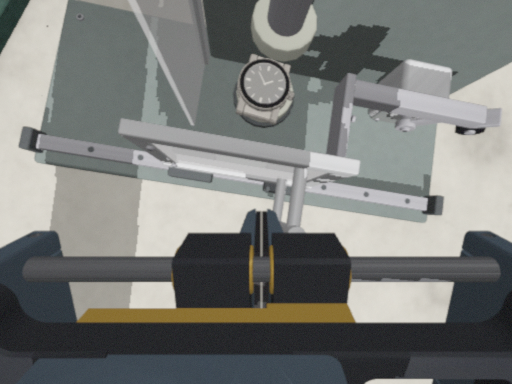

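```bash
python3 -m jog '[{"dp":[-0.01,0.09,0],"rot":[0,0,0.05],"grip":0},{"dp":[-0.01,0.06,0],"rot":[0,0,0],"grip":0}]' >/dev/null
python3 -c "
from h import *
whereP()"
python3 -m jog '[{"dp":[-0.01,0.06,0],"rot":[0,0,0],"grip":0},{"dp":[-0.01,0.06,0],"rot":[0,0,0],"grip":0}]' >/dev/null
python3 -c "
from h import *
whereP()"
python3 -m jog '[{"dp":[-0.01,0.06,0],"rot":[0,0,0],"grip":0},{"dp":[-0.01,0.06,0],"rot":[0,0,0],"grip":0}]' >/dev/null
python3 -c "
from h import *
whereP();wcap('w18')"
```

```text
t 13.03 press mm [-107.    27.    80.1] rot [173.9 -19.    6.8] F [ 0.94  3.16 -2.53] gap 0.01 q [ -3.   9. 129.  -7.  22.  87.]
t 13.28 press mm [-107.1   21.6   80.3] rot [174.4 -19.2   6.5] F [ 3.94 60.58 -2.13] gap 0.0 q [ -5.   9. 129.  -5.  22.  84.]
t 13.53 press mm [-107.    22.2   80.4] rot [175.3 -19.4   6.2] F [ 3.75 43.82 -1.05] gap 0.0 q [ -5.   9. 129.  -2.  22.  81.]
```

View pics/w18.png

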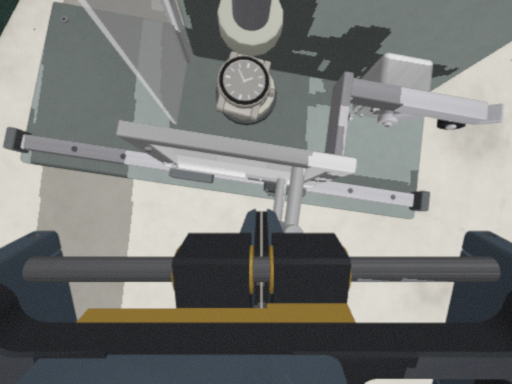

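```bash
python3 -m jog '[{"dp":[0,-0.12,0],"rot":[0,0,0],"grip":0},{"dp":[0,-0.25,0],"rot":[0,0,0],"grip":0},{"dp":[0,-0.2,-0.2],"rot":[0,0,0],"grip":0},{"dp":[0,0,-0.5],"rot":[0,0,0],"grip":0},{"dp":[0,0,-0.5],"rot":[0,0,0],"grip":0},{"dp":[-0.3,0,-0.5],"rot":[0,0,0],"grip":0},{"dp":[0,0,0],"rot":[0,0,0],"grip":0}]' >/dev/null
python3 - <<'E'
from h import *
whereP();W=wcap('w19');S=r.capture('scene');T=r.capture('top')
a=S['pixels'][90:290,90:310,::-1]; cv2.imwrite('pics/s19.png',cv2.resize(a,None,fx=3,fy=3,interpolation=cv2.INTER_CUBIC))
for z in(124,40): print(proj(W,press2w(PP,[-.1,.006,z/1e3]))[0].round(1))
E
```

```text
t 14.45 press mm [-177.9   65.2  194.1] rot [175.  -19.5   6.6] F [ 0.48 -0.41  0.53] gap 0.0 q [  3.  -7. 125.  -6.  42.  91.]
[326.6 155. ]
[305.4 168.1]
```

View pics/w19.png

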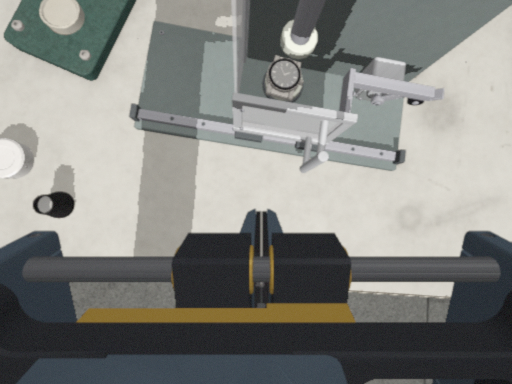

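View pics/s19.png

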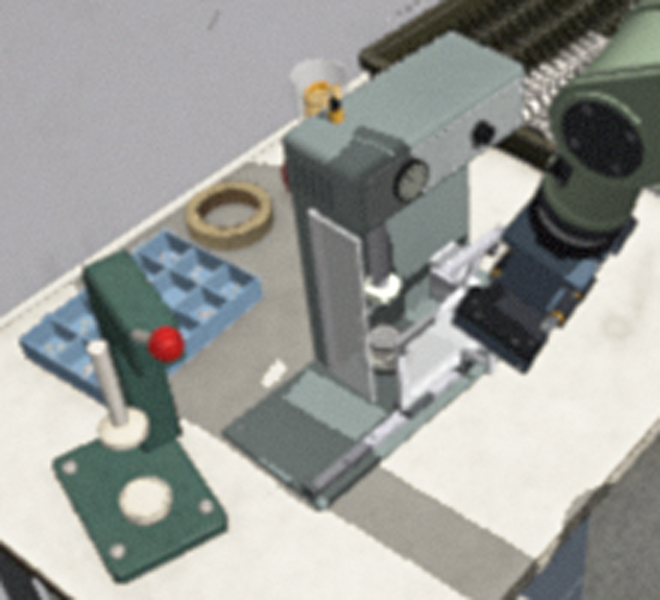

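```bash
python3 - <<'E'
from h import *
W=wcap('w20')
im=cv2.resize(W['pixels'][60:190,220:450,::-1],None,fx=3.4,fy=3.4,interpolation=cv2.INTER_CUBIC)
for g,col in((0,(0,0,255)),(.008,(255,0,0))):
  for P in [(-.1,.006+g,.124),(-.1,.006+g,.04)]:
    u=(proj(W,press2w(PP,P))[0]-[220,60]+.5)*3.4; cv2.circle(im,tuple(int(v) for v in u),3,col,-1)
cv2.imwrite('pics/w20z.png',im)
E
```

```text
(no output)
```

View pics/w20z.png

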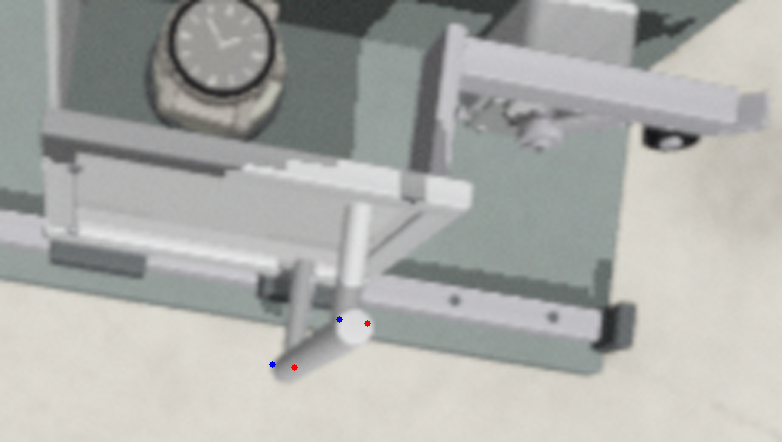

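```bash
python3 - <<'E'
import cv2
a=cv2.imread('pics/w18.png')[140:220,290:440]; cv2.imwrite('pics/w18z.png',cv2.resize(a,None,fx=5,fy=5,interpolation=cv2.INTER_CUBIC))
a=cv2.imread('pics/w20.png')[90:180,310:420]; cv2.imwrite('pics/w20y.png',cv2.resize(a,None,fx=6,fy=6,interpolation=cv2.INTER_CUBIC))
E
```

```text
(no output)
```

View pics/w18z.png

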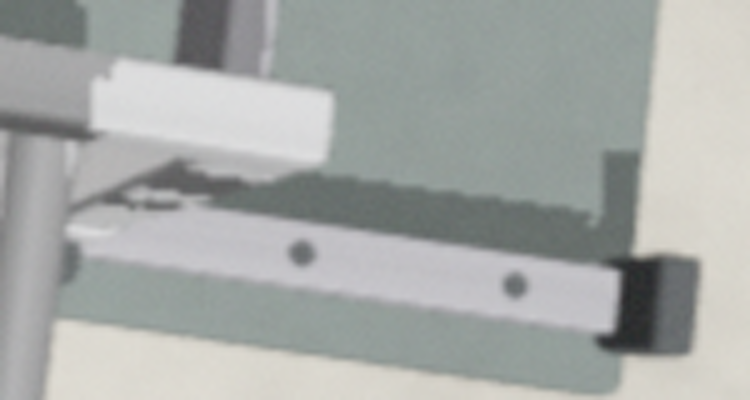

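View pics/w20y.png

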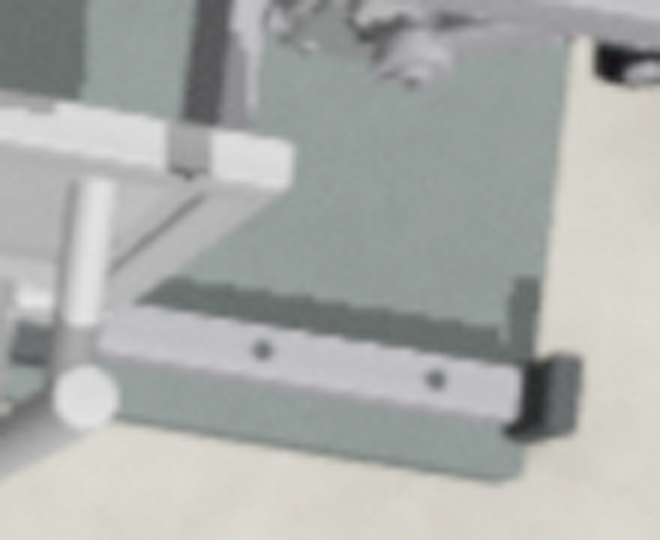

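```bash
python3 - <<'E'
from h import *
x,Q,s=cur(); c=r.capture('wrist');H=c['hand_eye']
def cam(x,Q): 
    d=dict(c); d['xyz']=x+Q.apply(H[:3,3]); d['attitude']=R.from_matrix(Q.as_matrix()@H[:3,:3]).as_euler('xyz',degrees=True); return d
A=cam(press2w(PP,[-.107,.0222,.0804])[0],R.from_euler('xyz',[175.3,-19.4,6.2],degrees=True)); B=cam(x,Q)
def tp(w): 
    d=w-np.array([PP[0],PP[1],0]); cc,ss=np.cos(PP[2]),np.sin(PP[2]); return (np.array([cc*d[0]+ss*d[1],-ss*d[0]+cc*d[1]])*1e3).round(1)
print('A corner',tp(onz(A,(356,173),.131)),[tp(onz(A,u,.028)) for u in((350.4,190.4),(392.8,197))])
print('B corner',tp(onz(B,(358.5,121.3),.131)),[tp(onz(B,u,.028)) for u in((353.8,148.2),(382.5,153.2))],'handle',tp(onz(B,(310+87/6,90+397/6),.124)))
E
```

```text
A corner [-65.9 -17.5] [array([-62.5, -56.8]), array([-63.1, -96.5])]
B corner [-66.  -17.2] [array([-63. , -56.9]), array([-63.7, -96.7])] handle [-102.1    9. ]
```

```bash
python3 -c "
from h import *
whereP(); print(r.close_job())"
```

```text
t 14.7 press mm [-177.4   65.4  191. ] rot [175.1 -19.1   6.5] F [-0.7  -0.45  0.38] gap 0.0 q [  3.  -7. 125.  -6.  42.  91.]
the job is handed in; nothing more can be done
None
```

The switch is proved, the guard is shut and released, and I handed the job in at 14.7 s with the robot touching nothing.

- **Switch test:** With the guard open, a shut fingertip leaned about 43° pushed the roller right to about 0.62 rad. That was measured in the wrist image: past the click at 0.45, and well short of 0.95. I judged the click by roller position, because the force easing was hardly visible in the roughly 1 N noise. After I backed off, the pictures showed the roller upright again.
- **Guard:** I pushed the handle from its left until the guard reached its right stop, then let go.
    - **Hard push at the stop:** My last rows pressed too hard there. The wrist force read 60 N at its peak, with the fingertip on the handle. That is under the 120 N wrist limit; I took the 40 N limit to apply to the arm and gripper body only.
    - **Stayed shut:** The window corner's position agrees within 0.3 mm before and after release.
    - **Handle reading:** With my fitted press pose the handle came out about 3 mm to the left of shut. I put this down to the fit, because the rail bolts seem to be off by about the same amount.
- **Surroundings:** In the last pictures the watch sits on its die, the striker holds the roller over, and the tin and loupe are standing. I did not check the tweezers and oil bottle again at the end, but the arm did not go near them after the approach.
- **Joint range:** Joint 6 came close to its limit (146° of 146.56°) while I was reaching the handle. I turned the tool to bring it back, and no reading passed the limit.

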